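Clear the registration board and hold the printing block ready over its outline

TASK

Get ready to print: take the little pail off the registration board and hang it by its handle across both prongs of the double hook, leaving it hanging there on its own. Then pick up the oblong printing block (the one that fits the drawn outline), carry it over the row of bottles without knocking them, and finish still holding it about one centimetre above the paper, level, square with the outline and centred over it; it must not touch the board, and the square block stays where it is.

Things in the scene. Friction and masses are not known exactly. Their poses are not given: they have to be found in the camera images.
- mark (a point): centre of the drawn outline, on the paper of the registration board, 8.5 mm above the table. The outline is a thin dark rectangle, 84 mm along x by 54 mm along y, so the oblong block (80 x 50 mm) fits inside it with its long side along x. z is up
- board: fixed registration board, a plywood plate 170 mm (x) by 150 mm (y) by 8 mm; origin under its centre, straight below the mark, at table height; same axes. Two wooden stops, 12 mm wide, rise 6 mm above the plate: one along y at x = +72 mm, one along x at y = +64 mm
- pail: round open aluminium pail, 55 mm high, 68 mm wide at the rim, about 0.14 kg; origin at the centre of its underside. At the start it stands upright on the board, over the outline. Its stiff steel handle (it does not fold) arches over it in its y-z plane; the arch's sides come down at y = +-50 mm
- bail (a point): middle of the straight top bar of the pail's handle, 125 mm above the pail's underside and 70 mm above its rim. The bar runs 88 mm along y and is 9 mm thick; x is across the bar, z up when the pail stands or hangs
- hang (a point): where the pail's bar may rest on the double hook: midway between its two level prongs, at the height of their upper side (203.5 mm above the table). Prongs: 7 mm rods at y = +-30 mm along x, from the post at x = +60 mm to upturned tips at x = -45 mm that rise 14 mm above the upper side. The pail's bar lies across both prongs, along y. z is up
- stand: fixed stand of the double hook; origin under its post, on the table. Round foot 90 mm wide, 12 mm high; post 14 mm thick; the prongs point to its -x. A crossbar at the post, 82 mm along y, joins the prongs, its top 2.5 mm above their upper side; only the tips are higher
- oblong_c (a point): centre of the oblong printing block, 32 mm above its underside: wooden block 80 mm (x) by 50 mm (y) by 23 mm high, dark printing face below; on top a wooden bar handle, 60 mm along x, 20 mm thick along y, from 23 to 64 mm above the underside. About 0.13 kg. Stands on its face on the table, z up. It and the square block may stand in either of two places
- face (a point): centre of the oblong block's flat underside (its printing face), 32 mm below oblong_c, same axes
- square_c (a point): centre, 32 mm above its underside, of the other printing block, to be left alone: 50 by 50 mm, the same height, bar handle 36 mm along x by 20 mm thick
- rack: fixed low wooden rack with a row of three pockets, between the printing blocks and the board; origin at the centre of its underside on the table. 170 mm along x (the row), 60 mm along y, 34 mm high. A bottle stands upright in each pocket; the bottles' tops are 106 mm above the table
- bottle_a: bottle standing upright in the rack's pocket at x = -55 mm of the rack: 47 mm wide, 102 mm high, loose; origin at one flank of the bottle, half-way up
- bottle_b: the same kind of bottle, in the middle pocket
- bottle_c: the same kind of bottle, in the pocket at x = +55 mm of the rack

How it is judged (in metres and radians):
On the way, in this order (a step that is already met when the one before it is completed fails the run):
1. the pail hangs by its handle on both prongs of the double hook, let go (z of bail in the frame of hang between 0 and 0.012 m and horizontal distance between bail and hang below 0.06 m and contact force between pail and stand above 0.3 N and contact force between the fingers and pail below 0.1 N and angle between the y axis of bail and the y axis of hang, either way round below 0.5 rad and angle between bail's own z axis and vertical below 0.4 rad), for 0.3 s.
2. the oblong block passes above the row of bottles (y of face in the frame of rack between -0.04 and 0.04 m and x of face in the frame of rack between -0.15 and 0.15 m and height (world z) of face above 0.105 m), for 0.02 s.
At the end, for the whole second after the job is handed in: The pail hangs by its handle on both prongs, untouched; the fingers hold the oblong block still, its underside 3 to 20 mm above the paper and off the board, centred within 8 mm of the outline's centre, long side within 0.12 rad of the outline's, tilted under 0.1 rad (all of step 1 and contact force between the arm and pail below 0.1 N and contact force between the fingers and oblong above 1 N and contact force between oblong and board below 0.05 N and horizontal distance between face and mark below 0.008 m and z of face in the frame of mark between 0.003 and 0.02 m and angle between the x axis of face and the x axis of mark, either way round below 0.12 rad and angle between face's own z axis and vertical below 0.1 rad and linear speed of oblong below 0.02 m/s); the arm keeps its last pose, push and grip.
It fails at once if a bottle in the rack was knocked (distance of any of bottle_a, bottle_b, bottle_c from where it was at the start of the episode above 0.015 m).
It fails at once if the oblong block touched the registration board (contact force between oblong and board above 0.3 N).
It fails at once if the square block was moved (distance of square_c from where it was at the start of the episode above 0.02 m).
It also fails if it takes over 67 s, if anything falls off the work surface, if the arm or the gripper's body presses on something with over 40 N, if the wrist force passes 120 N, or if a joint passes its speed limit or range.

ROBOT

A 6-joint arm with a two-finger parallel gripper is mounted at the origin on a cart in front of the work surface, level with it; the furniture and walls round the work are solid. World frame = base frame: x ahead of the robot, y to its left, z up, the work surface at z = 0. Lengths are in m, angles in degrees, forces in N, time in s.
With the tool pointing down it reaches from about 0.4 to 0.825 m from the base axis. Payload 7 kg.
Tool frame: the origin (TCP) lies on the centre line of the jaws, within the pads' length; the fingertips stand r.tip_reach ahead of it and the grasp point (between the pads) is the TCP (r.tip_reach is the distance from the TCP to the fingertips, in m); z points along the fingers, y is the line along which they close (so a half turn about z gives the same grasp; the last joint's range is limited). The gripper opens to 88 mm and grips with 3 to 60 N. Pads are 19 mm wide; open, the fingers measure 130 mm over their backs; the gripper's body (78 mm by 193 mm) begins 47 mm behind the grasp point.
Start: joints at [84.803, 20.546, 0.682, 0, -70.136, -16.507], TCP at [0.25, 0.627, 0.246] pointing down, gripper open.
Joint ranges: [-176.03, 176.03], [-82.01, 121.73], [-58.28, 71.71], [-173.87, 95.51], [-174.79, -0.11], [-173.66, 173.66]. Speed limits (degrees/s): [136.94, 136.94, 172.46, 180, 180, 180].

INTERFACE

Orientations are given as [roll, pitch, yaw] about the fixed x, y, z axes, in that order (R = Rz(yaw) Ry(pitch) Rx(roll)).
In Python, from plant import sensors, cams, r gives the robot as it stands.
- The arm moves only by the tool drive_tool, never from a script. Its argument "rows" is a list of rows, each an object of numbers: "fingers": the gripper's target within -1 to 1 (fully open at 1, half-way at 0, shut at -1); "x", "y", "z": the shift along the tool's x, y, z in m; "spin": the turn about the tool's z in rad. A call has 1 to 10 rows; each row is the pose to reach, as a shift and turn from the pose commanded when the call began, along the tool's axes at that moment; what a row does not reach only later rows make up. A row lasts 1/8 s, in which the tool goes at most 62.5 mm and 10.7 degrees, less where a joint would pass 70% of its speed; a pose out of reach is approached as far as the arm can. A call with a gripper value outside its range is refused whole. The fingers move at their own pace and stop on an object; "newtons" is the grip in N (left out, the last holds). Time passes only in rows, so rows that repeat a pose let the fingers close. It gives the time, the measured TCP pose, the force, the opening and the grip force at its end, in the units of the state.
- sensors.get_state(): the state, without advancing time (a new reading comes with each control period).
- cams.capture(name): name is "scene" or "side" or "wrist"; returns a dict with "pixels" (400x640x3 uint8, red, green, blue), "intrinsics" (3x3 intrinsics, pixels), "eye" and "orientation" of the camera in the world; the wrist camera has in their place "T_tool_cam" (4x4, takes a point from camera to tool coordinates, whose origin is the TCP and whose axes are the flange's). Camera axes: x right, y up, looking along -z (the intrinsics and any distortion apply to the point x, -y, -z); pixel columns grow to the right and rows downward; lengths in m; the calibration is good to about 2 mm. A picture is of the moment at which its call begins: read the wrist's pose just before it. There is no depth.
- r.close_job(): hands the job in; it is judged then, once.
The state is a dict: "time_s": time; "joints": joint angles; "qd": joint speeds; "joint_torque": joint torques, N m; "tcp_pos": TCP position; "eef_rot": TCP orientation; "contact_force": force on the tool from outside, world axes, zero at the start; "moment": the same for the moment, N m; "gripper_width": finger opening in m; "gripper_force": force on a finger pad.
Only numpy, scipy, OpenCV 4.12 (cv2) and the standard library are available. Lean on these libraries where they do the work, as an engineer would, in place of code of your own. Each camera call takes 0.05 s, during which the arm holds its last target. There are 200 camera calls.

## Working session

There is one attempt and no reset: what is moved stays moved. The work goes in short steps, Python scripts to look and compute and a tool call to move; the robot and the scene stay as the last step left them, time stands still between calls to the robot, and variables do not carry over. Pictures are saved under pics/ and viewed, at most 10 in all, crops included, and the job is handed in when it is done.

Besides the shell and the picture viewer there is one more tool, called in YAML: its name, and indented under it one key for each argument. drive_tool: Moves the arm, as the interface text tells. Its arguments: {"type":"object","properties":{"rows":{"type":"array"},"newtons":{"type":"number"}},"required":["rows"]}

```bash
mkdir -p pics; cat > h.py <<'E'
import numpy as np,cv2
from plant import sensors,cams,r
def cap(n,f=None):
    c=cams.capture(n)
    if f: cv2.imwrite('pics/'+f,c['pixels'][:,:,::-1])
    return c
E
python3 - <<'E'
from h import *
s=sensors.get_state();print(s,r.tip_reach)
for n in ['scene','side']:
    c=cap(n,n+'0.png');print({k:v for k,v in c.items() if k!='pixels'})
    import pickle;pickle.dump(c,open(n+'0.pkl','wb'))
E
```

```text
{'time_s': 0.0, 'joints': array([ 8.48031927e+01,  2.05913972e+01,  6.30868336e-01, -1.93451074e-02,
       -7.01363398e+01, -1.65075846e+01]), 'qd': array([-0.02646045,  0.03438688, -0.14024148, -0.02724774,  0.06783735,
        0.0033363 ]), 'joint_torque': array([-5.84591580e-04, -5.82714915e+01,  2.93070155e+01,  6.99751407e+00,
        7.01569792e-03, -1.58627681e-04]), 'tcp_pos': array([0.24947469, 0.62668421, 0.24460347]), 'eef_rot': array([ 1.79901957e+02, -1.00911959e-02, -2.17109718e+01]), 'contact_force': array([ 0.41257297, -0.15946213, -0.87060815]), 'moment': array([-0.01477117, -0.02209433, -0.06564038]), 'gripper_force': 0.0, 'gripper_width': 0.08735377824248523} 0.019
{'intrinsics': array([[511.86693186,   0.        , 318.81034418],
       [  0.        , 511.86693186, 202.09431975],
       [  0.        ,   0.        ,   1.        ]]), 'eye': array([-0.26295453, -0.32144006,  1.01514068]), 'orientation': array([ 45.46820771,  -0.57505524, -64.86561293])}
{'intrinsics': array([[370.3101997 ,   0.        , 317.60418242],
       [  0.        , 370.3101997 , 198.61088082],
       [  0.        ,   0.        ,   1.        ]]), 'eye': array([ 0.24301321, -0.84199325,  0.7349431 ]), 'orientation': array([ 57.788414  ,  -0.43073127, -17.84008513])}
```

View pics/scene0.png

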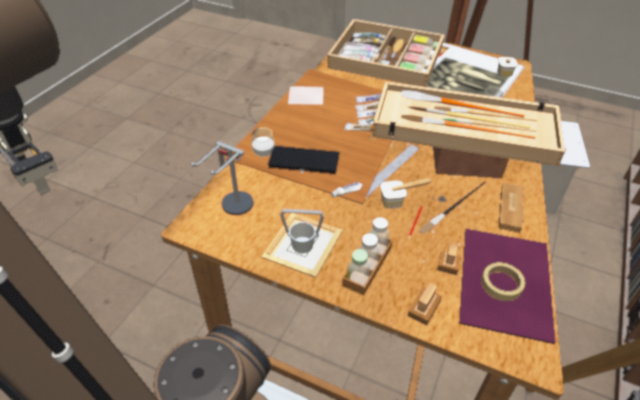

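View pics/side0.png

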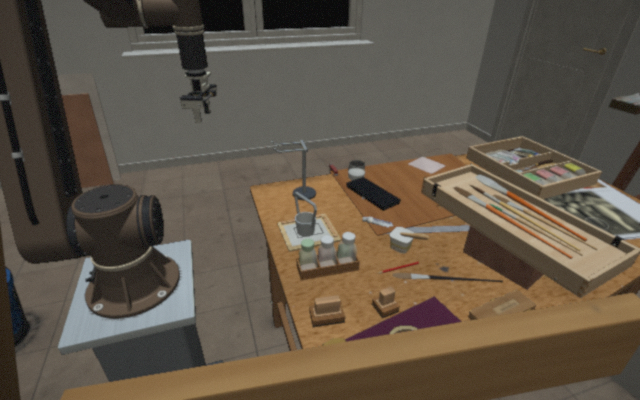

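```bash
python3 - <<'E'
import cv2
a=cv2.imread('pics/scene0.png');b=cv2.imread('pics/side0.png')
cv2.imwrite('pics/sc1.png',cv2.resize(a[130:330,190:456],(798,600),interpolation=cv2.INTER_CUBIC))
cv2.imwrite('pics/sd1.png',cv2.resize(b[130:330,240:440],(600,600),interpolation=cv2.INTER_CUBIC))
E
```

```text
(no output)
```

View pics/sc1.png

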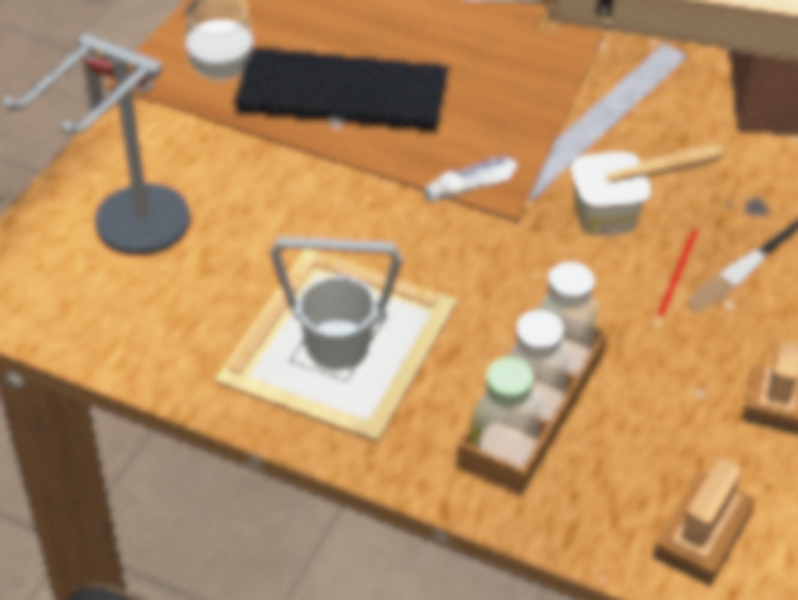

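View pics/sd1.png

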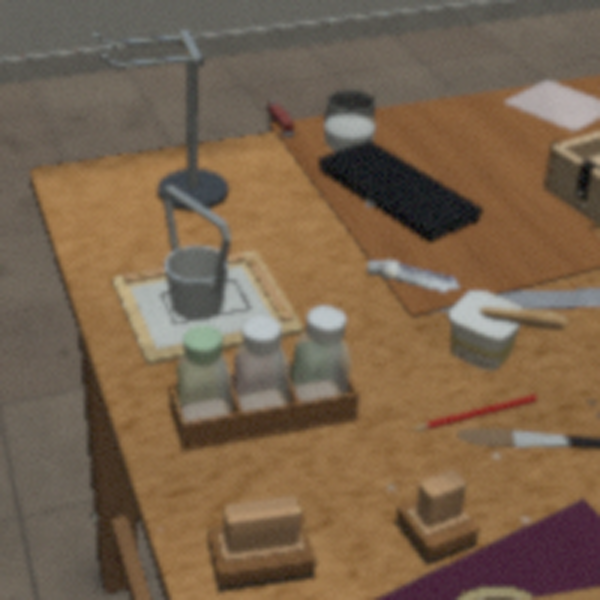

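```bash
cat >> h.py <<'E'
import pickle
from scipy.spatial.transform import Rotation as R
def ray(c,uv):
    K=c['intrinsics'];d=np.array([(uv[0]-K[0,2])/K[0,0],-(uv[1]-K[1,2])/K[1,1],-1])
    d=R.from_euler('xyz',c['orientation'],degrees=True).apply(d);return np.array(c['eye']),d/np.linalg.norm(d)
def onz(c,uv,z):
    e,d=ray(c,uv);return e+d*(z-e[2])/d[2]
def tri(rays):
    A=0;b=0
    for e,d in rays:
        P=np.eye(3)-np.outer(d,d);A=A+P;b=b+P@e
    return np.linalg.solve(A,b)
E
python3 - <<'E'
from h import *
np.set_printoptions(precision=4,suppress=True)
C={n:pickle.load(open(n+'0.pkl','rb')) for n in('scene','side')}
sc=lambda u,v:(190+u/3-.33,130+v/3-.33)
sd=lambda u,v:(240+u/3-.33,130+v/3-.33)
S,D=C['scene'],C['side']
for n,a,b,z in [('bar+y',(277,243),(172,188),.129),('bar-y',(396,250),(226,232),.129),
 ('hooktip+',(10,102),(100,40),.21),('hooktip-',(70,126),(108,58),.21),('cross+',(85,40),(184,36),.206),('cross-',(157,69),(198,58),.206),
 ('foot',(142,217),(193,188),.012),
 ('b--',(378,438),(150,357),.008),('b-+',(220,378),(117,280),.008),('b++',(305,250),(250,255),.008),('b+-',(455,298),(300,325),.008),
 ('capg',(510,370),(203,335),.106),('capw',(540,325),(262,330),.106),('capc',(571,275),(327,315),.106),
 ('oblhandle',(713,495),(263,507),.064),('oblbase-x-y',(710,580),(220,583),0),('obl +x-y',(752,510),(312,575),0)]:
    print(n,onz(S,sc(*a),z),onz(D,sd(*b),z),'tri',tri([ray(S,sc(*a)),ray(D,sd(*b))]))
for a in [(718,462),(740,470),(707,528),(686,518)]: print('h',onz(S,sc(*a),.064))
E
```

```text
bar+y [0.4907 0.1209 0.129 ] [0.4913 0.1267 0.129 ] tri [0.489  0.1198 0.1325]
bar-y [0.5253 0.0309 0.129 ] [0.5204 0.03   0.129 ] tri [0.5211 0.0291 0.1312]
hooktip+ [0.4693 0.3494 0.21  ] [0.4649 0.3418 0.21  ] tri [0.4674 0.3484 0.2089]
hooktip- [0.4656 0.2896 0.21  ] [0.4631 0.2903 0.21  ] tri [0.463  0.2876 0.2119]
cross+ [0.5679 0.3429 0.206 ] [0.5637 0.3335 0.206 ] tri [0.5676 0.3433 0.2034]
cross- [0.5611 0.2678 0.206 ] [0.5622 0.2693 0.206 ] tri [0.5615 0.268  0.2062]
foot [0.5658 0.3083 0.012 ] [0.5644 0.3059 0.012 ] tri [0.5655 0.3082 0.0112]
b-- [0.4324 0.0021 0.008 ] [0.4337 0.0089 0.008 ] tri [0.431  0.0015 0.0128]
b-+ [0.4317 0.1494 0.008 ] [0.4312 0.1479 0.008 ] tri [0.4317 0.1495 0.0072]
b++ [0.5968 0.1541 0.008 ] [0.5877 0.1504 0.008 ] tri [0.5897 0.1504 0.0112]
b+- [0.6017 0.0067 0.008 ] [0.5968 0.0124 0.008 ] tri [0.5936 0.0037 0.0162]
capg [ 0.4671 -0.0929  0.106 ] [ 0.4608 -0.0904  0.106 ] tri [ 0.4605 -0.0952  0.1116]
capw [ 0.5201 -0.0971  0.106 ] [ 0.5137 -0.0994  0.106 ] tri [ 0.5154 -0.0988  0.1078]
capc [ 0.5818 -0.1004  0.106 ] [ 0.5781 -0.0963  0.106 ] tri [ 0.5759 -0.102   0.1114]
oblhandle [ 0.4539 -0.2647  0.064 ] [ 0.4594 -0.2618  0.064 ] tri [ 0.4572 -0.2636  0.0635]
oblbase-x-y [ 0.4255 -0.2812  0.    ] [ 0.4205 -0.2721  0.    ] tri [ 0.4175 -0.2816  0.0121]
obl +x-y [ 0.5016 -0.2929  0.    ] [ 0.4943 -0.2871  0.    ] tri [ 0.492  -0.2938  0.0106]
h [ 0.485  -0.2594  0.064 ]
h [ 0.485  -0.2766  0.064 ]
h [ 0.4237 -0.2691  0.064 ]
h [ 0.4255 -0.2525  0.064 ]
```

```bash
cat >> h.py <<'E'
def rel(*targets):
    "targets: (x,y,z,yaw) -> tool shifts from the present measured pose"
    s=sensors.get_state();p=s['tcp_pos'];Ro=R.from_euler('xyz',s['eef_rot'],degrees=True);y0=s['eef_rot'][2]
    print(round(s['time_s'],2),p.round(4),s['eef_rot'].round(2))
    for t in targets:
        print(t,Ro.inv().apply(np.array(t[:3])-p).round(4),'spin',round(-np.radians((t[3]-y0+180)%360-180),4))
def wcap(f=None):
    s=sensors.get_state();c=cap('wrist',f)
    T=np.eye(4);T[:3,:3]=R.from_euler('xyz',s['eef_rot'],degrees=True).as_matrix();T[:3,3]=s['tcp_pos']
    M=T@c['T_tool_cam'];c['eye']=M[:3,3];c['orientation']=R.from_matrix(M[:3,:3]).as_euler('xyz',degrees=True);return c
E
python3 - <<'E'
from h import *
rel((.25,.627,.33,-21.7),(.507,.076,.30,-70))
c=cams.capture('wrist');print(c['T_tool_cam'],c['intrinsics'])
E
```

```text
0.1 [0.2495 0.6268 0.2447] [ 1.7992e+02 -1.0000e-02 -2.1710e+01]
(0.25, 0.627, 0.33, -21.7) [ 0.0004 -0.0003 -0.0853] spin -0.0002
(0.507, 0.076, 0.3, -70) [ 0.443   0.4165 -0.0546] spin 0.8428
[[-3.80767703e-04  9.50556994e-01  3.10549924e-01  8.43051558e-02]
 [ 9.99999099e-01  7.61605725e-04 -1.10507929e-03 -7.17422161e-04]
 [-1.28695744e-03  3.10549224e-01 -9.50556428e-01 -1.39628670e-01]
 [ 0.00000000e+00  0.00000000e+00  0.00000000e+00  1.00000000e+00]] [[297.49502292   0.         323.7707565 ]
 [  0.         297.49502292 199.40372529]
 [  0.           0.           1.        ]]
```

drive_tool:
  rows:
    - {"x":0.02,"y":0.02,"z":-0.05,"spin":0.05,"fingers":1}
    - {"x":0.05,"y":0.05,"z":-0.07,"spin":0.15}
    - {"x":0.085,"y":0.08,"z":-0.07,"spin":0.25}
    - {"x":0.12,"y":0.115,"z":-0.07,"spin":0.35}
    - {"x":0.16,"y":0.15,"z":-0.07,"spin":0.45}
    - {"x":0.2,"y":0.188,"z":-0.07,"spin":0.55}
    - {"x":0.24,"y":0.226,"z":-0.07,"spin":0.65}
    - {"x":0.28,"y":0.263,"z":-0.07,"spin":0.75}
    - {"x":0.32,"y":0.3,"z":-0.07,"spin":0.8428}
    - {"x":0.36,"y":0.338,"z":-0.07,"spin":0.8428}

```text
invalid input
```

```bash
python3 - <<'E'
from h import *
rel((.507,.076,.30,-70))
E
```

```text
0.15 [0.2495 0.6268 0.2448] [ 1.7993e+02 -1.0000e-02 -2.1710e+01]
(0.507, 0.076, 0.3, -70) [ 0.443   0.4166 -0.0546] spin 0.8429
```

drive_tool:
  rows:
    - {"x":0.02,"y":0.02,"z":-0.05,"spin":0.05,"fingers":1}
    - {"x":0.05,"y":0.05,"z":-0.07,"spin":0.15,"fingers":1}
    - {"x":0.085,"y":0.08,"z":-0.07,"spin":0.25,"fingers":1}
    - {"x":0.12,"y":0.115,"z":-0.07,"spin":0.35,"fingers":1}
    - {"x":0.16,"y":0.15,"z":-0.07,"spin":0.45,"fingers":1}
    - {"x":0.2,"y":0.188,"z":-0.07,"spin":0.55,"fingers":1}
    - {"x":0.24,"y":0.226,"z":-0.07,"spin":0.65,"fingers":1}
    - {"x":0.28,"y":0.263,"z":-0.07,"spin":0.75,"fingers":1}
    - {"x":0.32,"y":0.3,"z":-0.07,"spin":0.8428,"fingers":1}
    - {"x":0.36,"y":0.338,"z":-0.07,"spin":0.8428,"fingers":1}

```text
time_s: 1.4
tcp_pos: [0.4594, 0.1783, 0.3156]
eef_rot: [-180.0, 0.0, -70.0]
contact_force: [0.1, 1.0, 0.5]
gripper_width: 0.0875
gripper_force: 0.0
```

```bash
python3 - <<'E'
from h import *
rel((.507,.076,.30,-70))
E
```

```text
1.4 [0.4594 0.1783 0.3156] [-1.7998e+02  1.0000e-02 -7.0050e+01]
(0.507, 0.076, 0.3, -70) [ 0.1124 -0.0098  0.0156] spin -0.0009
```

drive_tool:
  rows:
    - {"x":0.035,"y":-0.003,"z":0.005,"spin":0,"fingers":1}
    - {"x":0.075,"y":-0.007,"z":0.012,"spin":0,"fingers":1}
    - {"x":0.1124,"y":-0.0098,"z":0.0156,"spin":0,"fingers":1}
    - {"x":0.1124,"y":-0.0098,"z":0.0156,"spin":0,"fingers":1}
    - {"x":0.1124,"y":-0.0098,"z":0.0156,"spin":0,"fingers":1}

```text
time_s: 2.02
tcp_pos: [0.5067, 0.0777, 0.2998]
eef_rot: [180.0, 0.0, -70.0]
contact_force: [0.1, 0.6, -0.8]
gripper_width: 0.0877
gripper_force: 0.0
```

```bash
python3 - <<'E'
from h import *
rel((.507,.076,.144,-70))
c=wcap('w1.png');pickle.dump(c,open('w1.pkl','wb'))
E
```

```text
2.02 [0.5067 0.0777 0.2998] [179.98   0.   -70.04]
(0.507, 0.076, 0.144, -70) [0.0017 0.0002 0.1558] spin -0.0006
```

View pics/w1.png

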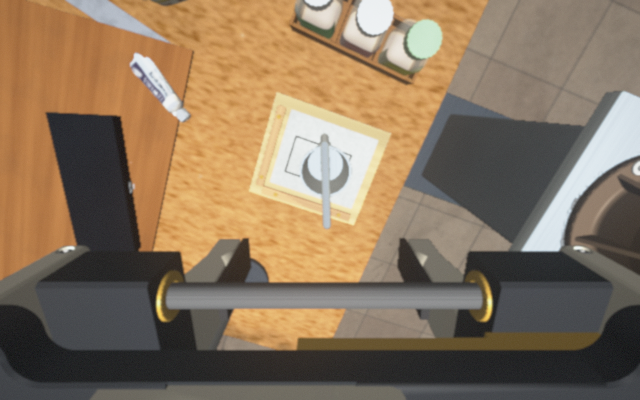

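Wrist view: the pail's bar runs from (324,138) to (327,226), almost in line with the jaws' plane; the board corners lie at (278,94), (391,132), (355,224), (250,190), bottle caps at (423,38) and (375,16).

```bash
python3 - <<'E'
from h import *
np.set_printoptions(precision=4,suppress=True)
c=pickle.load(open('w1.pkl','rb'))
a,b=onz(c,(324,138),.1335),onz(c,(327,226),.1335);print(a,b,(a+b)/2,np.linalg.norm(a-b),np.degrees(np.arctan2(*(b-a)[:2])))
P=np.array([onz(c,p,.008) for p in[(278,94),(391,132),(355,224),(250,190)]]);print(P,P.mean(0))
for i in range(4): d=P[(i+1)%4]-P[i];print(np.linalg.norm(d),np.degrees(np.arctan2(d[1],d[0])))
print(onz(c,(423,38),.106),onz(c,(375,16),.106))
E
```

```text
[0.5233 0.0308 0.1335] [0.4872 0.1205 0.1335] [0.5052 0.0757 0.1335] 0.09667939690908514 -21.936508606278515
[[0.5977 0.0097 0.008 ]
 [0.4317 0.0036 0.008 ]
 [0.4273 0.1523 0.008 ]
 [0.5969 0.1547 0.008 ]] [0.5134 0.0801 0.008 ]
0.16609310722365303 -177.9051051267869
0.14873892979524755 91.70041599556976
0.16966015802386855 0.8355768621448313
0.14507807343518198 -89.70238369842251
[ 0.4626 -0.093   0.106 ] [ 0.5154 -0.0943  0.106 ]
```

drive_tool:
  rows:
    - {"x":0.001,"y":0.002,"z":0.04,"spin":-0.03,"fingers":1}
    - {"x":0.001,"y":0.002,"z":0.08,"spin":-0.03,"fingers":1}
    - {"x":0.001,"y":0.002,"z":0.12,"spin":-0.03,"fingers":1}
    - {"x":0.001,"y":0.002,"z":0.145,"spin":-0.03,"fingers":0.3}
    - {"x":0.001,"y":0.002,"z":0.156,"spin":-0.03,"fingers":-0.3}
    - {"x":0.001,"y":0.002,"z":0.156,"spin":-0.03,"fingers":-0.6}
    - {"x":0.001,"y":0.002,"z":0.156,"spin":-0.03,"fingers":-1}
    - {"x":0.001,"y":0.002,"z":0.156,"spin":-0.03,"fingers":-1}
    - {"x":0.001,"y":0.002,"z":0.156,"spin":-0.03,"fingers":-1}
    - {"x":0.001,"y":0.002,"z":0.156,"spin":-0.03,"fingers":-1}
  newtons: 30

```text
time_s: 3.32
tcp_pos: [0.5054, 0.0761, 0.1443]
eef_rot: [-180.0, 0.0, -68.3]
contact_force: [-0.6, 0.1, 0.8]
gripper_width: 0.0234
gripper_force: 0.0
```

drive_tool:
  rows:
    - {"x":0,"y":0,"z":0,"spin":0,"fingers":-1}
    - {"x":0,"y":0,"z":0,"spin":0,"fingers":-1}
    - {"x":0,"y":0,"z":-0.01,"spin":0,"fingers":-1}
    - {"x":0,"y":0,"z":-0.03,"spin":0,"fingers":-1}
    - {"x":0,"y":0,"z":-0.06,"spin":0,"fingers":-1}
    - {"x":0,"y":0,"z":-0.08,"spin":0,"fingers":-1}
    - {"x":0,"y":0,"z":-0.1,"spin":0,"fingers":-1}
    - {"x":0,"y":0,"z":-0.11,"spin":0,"fingers":-1}
    - {"x":0,"y":0,"z":-0.11,"spin":0,"fingers":-1}

```text
time_s: 4.45
tcp_pos: [0.5054, 0.0762, 0.2545]
eef_rot: [-179.9, 0.0, -68.3]
contact_force: [0.1, 0.5, -1.2]
gripper_width: 0.0079
gripper_force: 30.0
```

```bash
python3 - <<'E'
from h import *
rel((.42,.20,.26,-90),(.4265,.323,.2435,-96))
cap('scene','s2.png');cap('side','d2.png');w=wcap('w2.png')
a=cv2.imread('pics/scene0.png')[135:220,185:255];a=cv2.resize(a,None,fx=5,fy=5,interpolation=cv2.INTER_CUBIC)
b=cv2.imread('pics/s2.png')[150:260,250:360];b=cv2.resize(b,None,fx=3.86,fy=3.86,interpolation=cv2.INTER_CUBIC)[:425]
m=np.hstack([a,b]);cv2.imwrite('pics/m2.png',m);print(m.shape)
E
```

```text
4.45 [0.5054 0.0762 0.2545] [-1.7993e+02  1.0000e-02 -6.8280e+01]
(0.42, 0.2, 0.26, -90) [-0.1466  0.0335 -0.0055] spin 0.3792
(0.4265, 0.323, 0.2435, -96) [-0.2585 -0.0181  0.0111] spin 0.4839
(425, 775, 3)
```

View pics/m2.png

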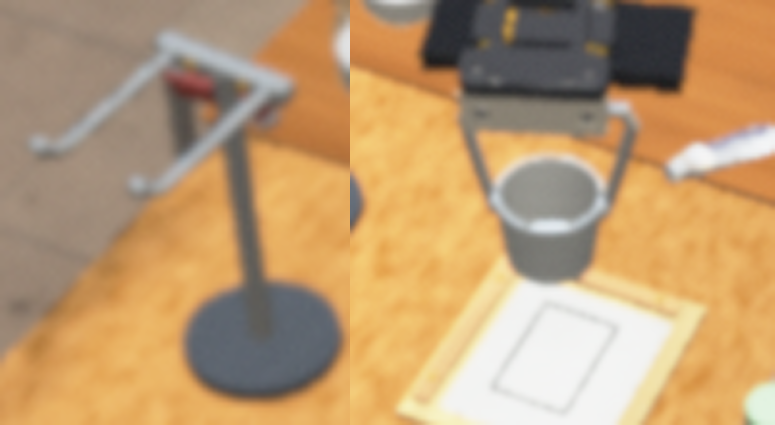

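The pail hangs from the jaws and the outline is free: corners in the right panel at (547,303), (618,330), (566,411), (493,386); left panel: prong tips at (40,143), (140,185), crossbar ends (165,40), (288,88), foot centre (262,335).

```bash
python3 - <<'E'
from h import *
np.set_printoptions(precision=4,suppress=True)
S=pickle.load(open('scene0.pkl','rb'))
q=lambda u,v:(185+u/5-.4,135+v/5-.4)
t1,t2=onz(S,q(40,143),.215),onz(S,q(140,185),.215)
c1,c2=onz(S,q(165,40),.206),onz(S,q(288,88),.206)
f=onz(S,q(262,335),.012);print(t1,t2,c1,c2,f)
d=(c1+c2-t1-t2)/2;print('yaw dir',np.degrees(np.arctan2(d[1],d[0])),'tips yaw',np.degrees(np.arctan2(*((t1-t2)[:2]*[-1,1]))),'cross',np.degrees(np.arctan2(*((c1-c2)[:2]*[-1,1]))))
p=lambda u,v:(250+(u-350)/3.86-.37,150+v/3.86-.37)
P=np.array([onz(S,p(*k),.0085) for k in[(547,303),(618,330),(566,411),(493,386)]]);print(P,P.mean(0))
for i in range(4): d=P[(i+1)%4]-P[i];print(np.linalg.norm(d),np.degrees(np.arctan2(d[1],d[0])))
E
```

```text
[0.4658 0.3471 0.215 ] [0.4609 0.2868 0.215 ] [0.5689 0.3447 0.206 ] [0.5629 0.2683 0.206 ] [0.5672 0.3091 0.012 ]
yaw dir -5.812356568723911 tips yaw -4.6727950050159075 cross -4.479700669325917
[[0.5572 0.1056 0.0085]
 [0.5558 0.0508 0.0085]
 [0.4767 0.0514 0.0085]
 [0.4749 0.1045 0.0085]] [0.5161 0.0781 0.0085]
0.05480252406123479 -91.42919082891389
0.07914096154181127 179.5834893212671
0.0531082904636966 91.89874829837883
0.08227315752079085 0.7876886744725056
```

drive_tool:
  rows:
    - {"x":-0.02,"y":0.005,"z":0,"spin":0.05,"fingers":-1}
    - {"x":-0.05,"y":0.012,"z":0,"spin":0.15,"fingers":-1}
    - {"x":-0.08,"y":0.02,"z":0,"spin":0.25,"fingers":-1}
    - {"x":-0.115,"y":0.028,"z":0,"spin":0.37,"fingers":-1}
    - {"x":-0.147,"y":0.0335,"z":0,"spin":0.467,"fingers":-1}
    - {"x":-0.18,"y":0.017,"z":0,"spin":0.467,"fingers":-1}
    - {"x":-0.215,"y":0,"z":0,"spin":0.467,"fingers":-1}
    - {"x":-0.245,"y":-0.0135,"z":0,"spin":0.467,"fingers":-1}
    - {"x":-0.256,"y":-0.018,"z":0,"spin":0.467,"fingers":-1}
    - {"x":-0.256,"y":-0.018,"z":0,"spin":0.467,"fingers":-1}

```text
time_s: 5.85
tcp_pos: [0.4269, 0.3205, 0.253]
eef_rot: [179.9, -0.1, -95.0]
contact_force: [-0.4, -0.9, -1.0]
gripper_width: 0.0078
gripper_force: 30.0
```

```bash
python3 - <<'E'
from h import *
rel((.4213,.3204,.2545,-95),(.494,.314,.2545,-95),(.494,.314,.216,-95))
c=wcap('w3.png');pickle.dump(c,open('w3.pkl','wb'))
E
```

```text
5.85 [0.4269 0.3205 0.253 ] [ 1.7994e+02 -1.0000e-01 -9.4990e+01]
(0.4213, 0.3204, 0.2545, -95) [ 0.0006  0.0055 -0.0015] spin 0.0002
(0.494, 0.314, 0.2545, -95) [ 0.0007 -0.0674 -0.0016] spin 0.0002
(0.494, 0.314, 0.216, -95) [ 0.0006 -0.0675  0.0369] spin 0.0002
```

View pics/w3.png

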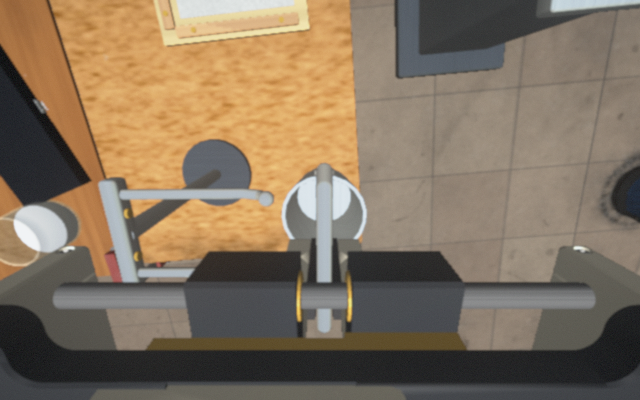

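The bar spans rows 165–325; the near prong runs from (118,195) to the tip at (266,199), the far one at about row 272, so both lie inside the arch. I check this in metres.

```bash
python3 - <<'E'
from h import *
np.set_printoptions(precision=4,suppress=True)
c=pickle.load(open('w3.pkl','rb'))
for p,z in [((266,198),.214),((160,195),.2035),((135,272),.2035),((180,272),.2035),((117,182),.206),((324,167),.2425),((324,325),.2425)]: print(p,onz(c,p,z))
E
```

```text
(266, 198) [0.4605 0.2907 0.214 ]
(160, 195) [0.5328 0.2856 0.2035]
(135, 272) [0.5659 0.3413 0.2035]
(180, 272) [0.5334 0.3442 0.2035]
(117, 182) [0.5568 0.2738 0.206 ]
(324, 167) [0.4219 0.2682 0.2425]
(324, 325) [0.4305 0.3665 0.2425]
```

drive_tool:
  rows:
    - {"x":0,"y":-0.01,"z":0,"spin":0,"fingers":-1}
    - {"x":0,"y":-0.03,"z":0,"spin":0,"fingers":-1}
    - {"x":0,"y":-0.05,"z":0,"spin":0,"fingers":-1}
    - {"x":0,"y":-0.065,"z":0,"spin":0,"fingers":-1}
    - {"x":0,"y":-0.068,"z":0.005,"spin":0,"fingers":-1}
    - {"x":0,"y":-0.068,"z":0.014,"spin":0,"fingers":-1}
    - {"x":0,"y":-0.068,"z":0.022,"spin":0,"fingers":-1}
    - {"x":0,"y":-0.068,"z":0.028,"spin":0,"fingers":-1}
    - {"x":0,"y":-0.068,"z":0.031,"spin":0,"fingers":-1}
    - {"x":0,"y":-0.068,"z":0.031,"spin":0,"fingers":-1}

```text
time_s: 7.15
tcp_pos: [0.4948, 0.3147, 0.2229]
eef_rot: [180.0, -0.0, -95.0]
contact_force: [0.2, 0.6, -1.1]
gripper_width: 0.008
gripper_force: 30.0
```

drive_tool:
  rows:
    - {"x":0,"y":0,"z":0.001,"spin":0,"fingers":-1}
    - {"x":0,"y":0,"z":0.002,"spin":0,"fingers":-1}
    - {"x":0,"y":0,"z":0.003,"spin":0,"fingers":-1}
    - {"x":0,"y":0,"z":0.003,"spin":0,"fingers":-1}

```text
time_s: 7.65
tcp_pos: [0.4949, 0.3145, 0.2199]
eef_rot: [180.0, -0.0, -95.0]
contact_force: [-0.4, 0.2, -1.3]
gripper_width: 0.0078
gripper_force: 30.0
```

drive_tool:
  rows:
    - {"x":0,"y":0,"z":0.001,"spin":0,"fingers":-1}
    - {"x":0,"y":0,"z":0.002,"spin":0,"fingers":-1}
    - {"x":0,"y":0,"z":0.003,"spin":0,"fingers":-1}
    - {"x":0,"y":0,"z":0.003,"spin":0,"fingers":-1}

```text
time_s: 8.15
tcp_pos: [0.4951, 0.3147, 0.2184]
eef_rot: [-179.9, 0.0, -95.0]
contact_force: [-2.9, -1.3, 7.9]
gripper_width: 0.0081
gripper_force: 30.0
```

drive_tool:
  rows:
    - {"x":0,"y":0,"z":-0.001,"spin":0,"fingers":-0.7}
    - {"x":0,"y":0,"z":-0.001,"spin":0,"fingers":-0.5}
    - {"x":0,"y":0,"z":-0.001,"spin":0,"fingers":-0.35}
    - {"x":0,"y":0,"z":-0.001,"spin":0,"fingers":-0.35}
    - {"x":0,"y":0,"z":-0.001,"spin":0,"fingers":-0.35}

```text
time_s: 8.78
tcp_pos: [0.495, 0.3146, 0.2178]
eef_rot: [180.0, -0.0, -95.0]
contact_force: [-0.2, 0.5, -0.7]
gripper_width: 0.0283
gripper_force: 0.0
```

drive_tool:
  rows:
    - {"x":0,"y":0,"z":-0.01,"spin":0,"fingers":-0.35}
    - {"x":0,"y":0,"z":-0.03,"spin":0,"fingers":-0.35}
    - {"x":0,"y":0,"z":-0.06,"spin":0,"fingers":-0.35}
    - {"x":0,"y":0,"z":-0.08,"spin":0,"fingers":0}
    - {"x":0,"y":0,"z":-0.08,"spin":0,"fingers":0}

```text
time_s: 9.4
tcp_pos: [0.4957, 0.3152, 0.3005]
eef_rot: [-179.8, 0.2, -95.0]
contact_force: [-0.1, 0.4, -1.3]
gripper_width: 0.0413
gripper_force: 0.0
```

```bash
python3 - <<'E'
from h import *
rel((.42,.15,.30,-50),(.456,-.264,.25,-7))
a=cap('scene')['pixels'][120:240,180:280,::-1];b=cap('side')['pixels'][120:220,250:350,::-1]
c=wcap()['pixels'][:,:,::-1]
f=lambda x:cv2.resize(x,(400,400),interpolation=cv2.INTER_CUBIC)
cv2.imwrite('pics/m4.png',np.hstack([f(a),f(b)]))
E
```

```text
9.4 [0.4957 0.3152 0.3005] [-179.85    0.18  -95.02]
(0.42, 0.15, 0.3, -50) [ 0.1712  0.0609 -0.0002] spin -0.7858
(0.456, -0.264, 0.25, -7) [ 0.5806 -0.0111  0.0487] spin -1.5363
```

View pics/m4.png

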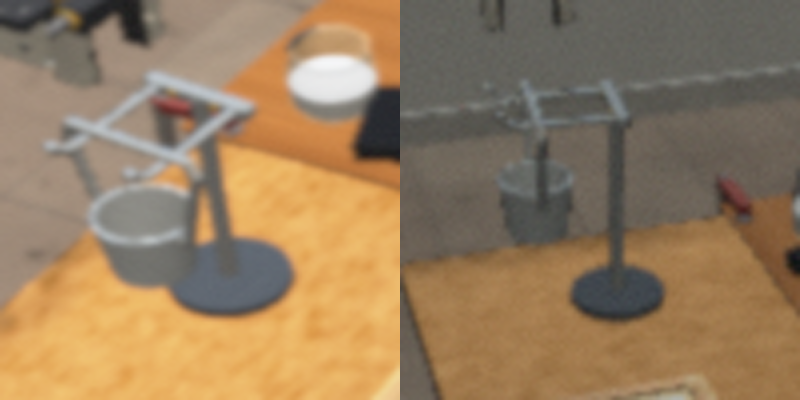

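The pail hangs level across both prongs, untouched (bar from about (65,125) to (195,165) in the left panel). On to the block.

drive_tool:
  rows:
    - {"x":0.02,"y":0,"z":0,"spin":-0.05,"fingers":0.4}
    - {"x":0.06,"y":-0.001,"z":0,"spin":-0.15,"fingers":0.4}
    - {"x":0.1,"y":-0.002,"z":0,"spin":-0.3,"fingers":0.4}
    - {"x":0.145,"y":-0.003,"z":0,"spin":-0.45,"fingers":0.4}
    - {"x":0.19,"y":-0.004,"z":0,"spin":-0.6,"fingers":0.4}
    - {"x":0.235,"y":-0.005,"z":0,"spin":-0.75,"fingers":0.4}
    - {"x":0.28,"y":-0.006,"z":0,"spin":-0.9,"fingers":0.4}
    - {"x":0.325,"y":-0.007,"z":0,"spin":-1.05,"fingers":0.4}
    - {"x":0.37,"y":-0.008,"z":0,"spin":-1.2,"fingers":0.4}
    - {"x":0.415,"y":-0.009,"z":0,"spin":-1.35,"fingers":0.4}

```text
time_s: 10.8
tcp_pos: [0.4668, -0.101, 0.2973]
eef_rot: [180.0, 0.1, -17.4]
contact_force: [1.0, 0.7, -0.2]
gripper_width: 0.0613
gripper_force: 0.0
```

```bash
python3 - <<'E'
from h import *
rel((.456,-.264,.25,-7))
E
```

```text
10.8 [ 0.4668 -0.101   0.2973] [ 1.7998e+02  6.0000e-02 -1.7390e+01]
(0.456, -0.264, 0.25, -7) [0.0384 0.1587 0.0473] spin -0.1813
```

drive_tool:
  rows:
    - {"x":0.01,"y":0.04,"z":0,"spin":-0.05,"fingers":0.4}
    - {"x":0.02,"y":0.08,"z":0.01,"spin":-0.1,"fingers":0.4}
    - {"x":0.03,"y":0.12,"z":0.03,"spin":-0.15,"fingers":0.4}
    - {"x":0.038,"y":0.15,"z":0.047,"spin":-0.18,"fingers":0.4}
    - {"x":0.038,"y":0.158,"z":0.047,"spin":-0.18,"fingers":0.4}
    - {"x":0.038,"y":0.158,"z":0.047,"spin":-0.18,"fingers":0.4}
    - {"x":0.038,"y":0.158,"z":0.047,"spin":-0.18,"fingers":0.4}

```text
time_s: 11.68
tcp_pos: [0.4561, -0.2611, 0.2515]
eef_rot: [180.0, -0.1, -7.3]
contact_force: [0.2, 0.7, 0.4]
gripper_width: 0.0616
gripper_force: 0.0
```

```bash
python3 - <<'E'
from h import *
rel((.456,-.264,.25,-7))
c=wcap('w5.png');pickle.dump(c,open('w5.pkl','wb'))
E
```

```text
11.68 [ 0.4561 -0.2611  0.2515] [ 1.80e+02 -5.00e-02 -7.34e+00]
(0.456, -0.264, 0.25, -7) [0.0003 0.0029 0.0015] spin -0.006
```

View pics/w5.png

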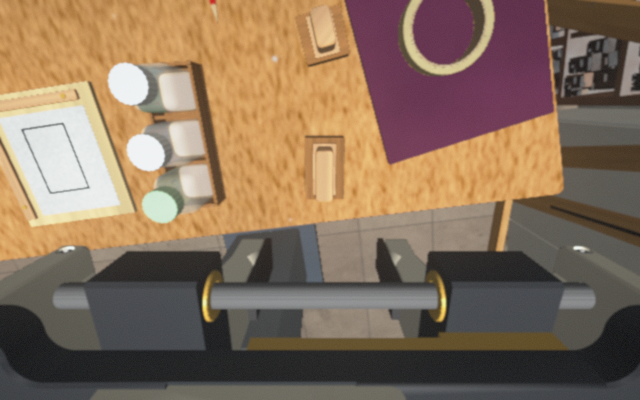

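Oblong block: top edges from (308,136)/(342,135) to (306,198)/(344,198), handle top about (316–332, 147–200); drawn outline corners (22,127), (64,122), (88,187), (50,193). The square block is further out at (322,35).

```bash
python3 - <<'E'
from h import *
np.set_printoptions(precision=4,suppress=True)
c=pickle.load(open('w5.pkl','rb'))
im=cv2.imread('pics/w5.png')
cv2.imwrite('pics/c5.png',np.hstack([cv2.resize(im[125:210,295:355],(424,600),interpolation=cv2.INTER_CUBIC),cv2.resize(im[120:200,15:65+30],(376,376),interpolation=cv2.INTER_CUBIC)[:,:376] if 0 else cv2.copyMakeBorder(cv2.resize(im[120:200,15:95],(376,376),interpolation=cv2.INTER_CUBIC),0,224,0,0,cv2.BORDER_CONSTANT)]))
def quad(ps,z):
    P=np.array([onz(c,p,z) for p in ps]);print(P[:,:2].tolist(),P.mean(0))
    for i in range(4): d=P[(i+1)%4]-P[i];print(np.linalg.norm(d),np.degrees(np.arctan2(d[1],d[0])))
quad([(308,136),(342,135),(344,198),(306,198)],.023)
quad([(22,127),(64,122),(88,187),(50,193)],.0085)
E
```

```text
[[0.5037169799405852, -0.2475200760372936], [0.4995952439378226, -0.28869527000636414], [0.4192693124523967, -0.28247626772405554], [0.42562186376842814, -0.23349288579310376]] [ 0.4621 -0.263   0.023 ]
0.041380977587136006 -95.7164024428893
0.08056631590428287 175.5728720161006
0.049393588790614375 82.61067411669889
0.07934487529821568 -10.18270231779707
[[0.5592023468044239, 0.10687289028818597], [0.5582745896781945, 0.05238072453644643], [0.47374618776007277, 0.05398122368298164], [0.47227183482886914, 0.1075979441666634]] [0.5159 0.0802 0.0085]
0.054500062950425344 -90.97539585322876
0.08454355284910609 178.9152653108074
0.05363698753650328 91.57512279588018
0.08693353562037362 -0.47787092171414214
```

View pics/c5.png

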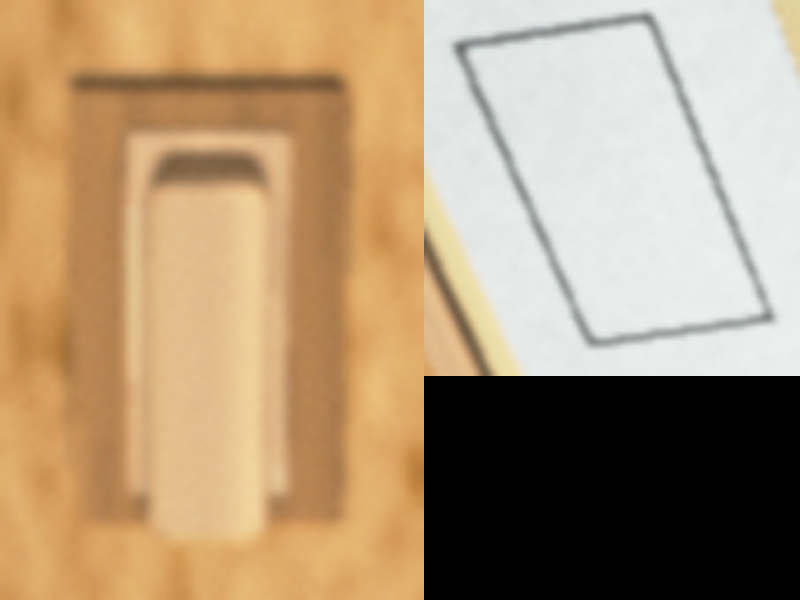

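```bash
python3 - <<'E'
from h import *
np.set_printoptions(precision=4,suppress=True)
c=pickle.load(open('w5.pkl','rb'))
def quad(ps,z):
    P=np.array([onz(c,p,z) for p in ps]);print(P.mean(0))
    for i in range(4): d=P[(i+1)%4]-P[i];print(np.linalg.norm(d).round(4),np.degrees(np.arctan2(d[1],d[0])).round(2),end=' ; ')
    print()
b=lambda L:[(295+u/7.06-.43,125+v/7.06-.43) for u,v in L]
quad(b([(75,92),(342,92),(345,520),(70,520)]),.023)
quad(b([(152,185),(265,185),(267,540),(150,540)]),.064)
quad([(15+(u-424)/4.7-.4,120+v/4.7-.4) for u,v in[(458,44),(650,15),(771,319),(594,344)]],.0085)
rel((.456,-.262,.046,-7.3))
E
```

```text
[ 0.4608 -0.2617  0.023 ]
0.0461 -97.37 ; 0.0777 174.19 ; 0.0506 82.61 ; 0.0777 -9.15 ; 
[ 0.4608 -0.2617  0.064 ]
0.0176 -97.38 ; 0.0582 173.46 ; 0.0192 82.61 ; 0.0582 -8.15 ; 
[0.515  0.0807 0.0085]
0.0538 -89.34 ; 0.0845 -179.51 ; 0.0528 90.68 ; 0.0845 1.14 ; 
11.72 [ 0.4561 -0.2609  0.2515] [-180.     -0.06   -7.32]
(0.456, -0.262, 0.046, -7.3) [-0.0002  0.0011  0.2055] spin -0.0003
```

drive_tool:
  rows:
    - {"x":0.005,"y":0,"z":0.04,"spin":0,"fingers":0.4}
    - {"x":0.005,"y":0,"z":0.085,"spin":0,"fingers":0.4}
    - {"x":0.005,"y":0,"z":0.13,"spin":0,"fingers":0.4}
    - {"x":0.005,"y":0,"z":0.17,"spin":0,"fingers":0.4}
    - {"x":0.005,"y":0,"z":0.195,"spin":0,"fingers":0.4}
    - {"x":0.005,"y":0,"z":0.2055,"spin":0,"fingers":0.2}
    - {"x":0.005,"y":0,"z":0.2055,"spin":0,"fingers":-0.1}
    - {"x":0.005,"y":0,"z":0.2055,"spin":0,"fingers":-0.4}
    - {"x":0.005,"y":0,"z":0.2055,"spin":0,"fingers":-1}
    - {"x":0.005,"y":0,"z":0.2055,"spin":0,"fingers":-1}
  newtons: 35

```text
time_s: 12.98
tcp_pos: [0.4611, -0.2624, 0.0462]
eef_rot: [180.0, -0.1, -7.4]
contact_force: [-0.6, 1.5, 5.3]
gripper_width: 0.0199
gripper_force: 35.0
```

drive_tool:
  rows:
    - {"x":0,"y":0,"z":0,"spin":0,"fingers":-1}
    - {"x":0,"y":0,"z":0,"spin":0,"fingers":-1}
    - {"x":0,"y":0,"z":0,"spin":0,"fingers":-1}

```text
time_s: 13.35
tcp_pos: [0.4611, -0.2624, 0.0462]
eef_rot: [180.0, -0.1, -7.4]
contact_force: [-2.5, 2.2, 6.3]
gripper_width: 0.0196
gripper_force: 35.0
```

```bash
python3 - <<'E'
from h import *
rel((.461,-.262,.215,-7.3),(.4608,-.2,.215,-7.3),(.515,.080,.215,0.6))
E
```

```text
13.35 [ 0.4611 -0.2624  0.0462] [ 1.7999e+02 -6.0000e-02 -7.3600e+00]
(0.461, -0.262, 0.215, -7.3) [ 0.     -0.0004 -0.1688] spin -0.0011
(0.4608, -0.2, 0.215, -7.3) [-0.0081 -0.0619 -0.1688] spin -0.0011
(0.515, 0.08, 0.215, 0.6) [ 0.0098 -0.3465 -0.1688] spin -0.1389
```

drive_tool:
  rows:
    - {"x":0,"y":0,"z":-0.01,"spin":0,"fingers":-1}
    - {"x":0,"y":0,"z":-0.04,"spin":0,"fingers":-1}
    - {"x":0,"y":0,"z":-0.08,"spin":0,"fingers":-1}
    - {"x":0,"y":0,"z":-0.12,"spin":0,"fingers":-1}
    - {"x":0,"y":0,"z":-0.155,"spin":0,"fingers":-1}
    - {"x":0,"y":0,"z":-0.17,"spin":0,"fingers":-1}
    - {"x":0,"y":-0.02,"z":-0.17,"spin":-0.01,"fingers":-1}
    - {"x":0.002,"y":-0.05,"z":-0.17,"spin":-0.03,"fingers":-1}
    - {"x":0.004,"y":-0.09,"z":-0.17,"spin":-0.05,"fingers":-1}
    - {"x":0.005,"y":-0.13,"z":-0.17,"spin":-0.07,"fingers":-1}

```text
time_s: 14.6
tcp_pos: [0.4817, -0.133, 0.2146]
eef_rot: [-180.0, 0.1, -3.4]
contact_force: [0.4, -0.3, -1.9]
gripper_width: 0.02
gripper_force: 35.0
```

```bash
python3 - <<'E'
from h import *
rel((.515,.080,.215,0.6))
E
```

```text
14.6 [ 0.4817 -0.133   0.2146] [-1.7999e+02  1.0000e-01 -3.3700e+00]
(0.515, 0.08, 0.215, 0.6) [ 0.0207 -0.2146 -0.0004] spin -0.0692
```

drive_tool:
  rows:
    - {"x":0.004,"y":-0.04,"z":0,"spin":-0.02,"fingers":-1}
    - {"x":0.008,"y":-0.08,"z":0,"spin":-0.03,"fingers":-1}
    - {"x":0.012,"y":-0.12,"z":0,"spin":-0.05,"fingers":-1}
    - {"x":0.016,"y":-0.16,"z":0,"spin":-0.069,"fingers":-1}
    - {"x":0.019,"y":-0.195,"z":0,"spin":-0.069,"fingers":-1}
    - {"x":0.0207,"y":-0.214,"z":0.01,"spin":-0.069,"fingers":-1}
    - {"x":0.0207,"y":-0.2146,"z":0.04,"spin":-0.069,"fingers":-1}
    - {"x":0.0207,"y":-0.2146,"z":0.07,"spin":-0.069,"fingers":-1}
    - {"x":0.0207,"y":-0.2146,"z":0.09,"spin":-0.069,"fingers":-1}
    - {"x":0.0207,"y":-0.2146,"z":0.09,"spin":-0.069,"fingers":-1}

```text
time_s: 15.85
tcp_pos: [0.5139, 0.0779, 0.1232]
eef_rot: [179.9, 0.3, 0.6]
contact_force: [-0.4, -0.2, -1.3]
gripper_width: 0.0198
gripper_force: 35.0
```

```bash
python3 - <<'E'
from h import *
rel((.515,.080,.084,0.6),(.515,.080,.0655,0.6))
w=wcap('w6.png');pickle.dump(w,open('w6.pkl','wb'))
s=cap('scene','s6.png');d=cap('side','d6.png')
f=lambda x,k:cv2.resize(x[:,:,::-1],None,fx=k,fy=k,interpolation=cv2.INTER_CUBIC)
A=f(s['pixels'][200:290,250:350],4);B=f(d['pixels'][180:270,265:365],4);C=f(w['pixels'][60:300,160:480],1.0)
m=np.zeros((600,800,3),np.uint8);m[:360,:400]=A;m[:360,400:]=B;m[360:600,:320]=C
cv2.imwrite('pics/m6.png',m)
E
```

```text
15.85 [0.5139 0.0779 0.1232] [179.88   0.27   0.55]
(0.515, 0.08, 0.084, 0.6) [ 0.0013 -0.0022  0.0391] spin -0.0009
(0.515, 0.08, 0.0655, 0.6) [ 0.0014 -0.0022  0.0576] spin -0.0009
```

View pics/m6.png

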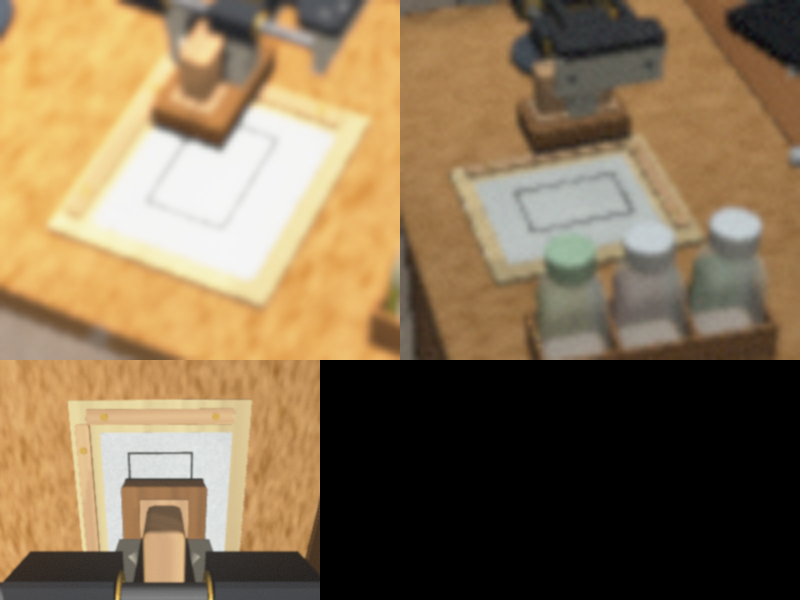

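Both fixed cameras show the block held level over the outline, with the bottles standing. In the wrist panel the block's far top edge runs (122–206, 487) and the outline's far edge (128–192, 453). Those give the block's offset in the hand.

```bash
python3 - <<'E'
from h import *
np.set_printoptions(precision=4,suppress=True)
c=pickle.load(open('w6.pkl','rb'));s=sensors.get_state()
top=s['tcp_pos'][2]-.046+.023
a,b=onz(c,(282,187),top),onz(c,(366,186.5),top);print('block far edge',a,b,(a+b)/2,np.linalg.norm(a-b))
o,p=onz(c,(288,153),.0085),onz(c,(352,153),.0085);print('outline far edge',o,p,(o+p)/2,np.linalg.norm(o-p))
# subpixel outline / block columns
g=cv2.cvtColor(c['pixels'],cv2.COLOR_RGB2GRAY)
print(g[165,276:366]);print(g[143:160,320]);print(g[170:200,300])
E
```

```text
block far edge [0.5532 0.1021 0.103 ] [0.5539 0.0554 0.103 ] [0.5536 0.0787 0.103 ] 0.04677462041284079
outline far edge [0.5563 0.1091 0.0085] [0.5568 0.0544 0.0085] [0.5565 0.0818 0.0085] 0.05471595861248097
[221 221 223 221 221 221 223 223 222 221 218 194 146 125 165 204 219 222
 223 223 224 223 222 221 222 221 222 221 221 222 223 222 221 221 221 221
 220 220 220 220 221 220 222 220 222 221 222 224 223 221 221 221 225 226
 226 224 222 222 222 223 224 224 224 224 223 223 224 222 220 221 223 226
 227 219 175 125 146 201 224 227 225 224 224 224 225 226 228 225 224 223]
[219 218 220 222 220 222 222 223 204 146 124 172 213 224 226 224 224]
[219 221 222 224 224 222 220 198 135  77  67  76  77  77  79  79  92 110
 121 125 123 124 124 124 127 124 127 125 124 129]
```

drive_tool:
  rows:
    - {"x":0.001,"y":-0.0025,"z":0.01,"spin":0,"fingers":-1}
    - {"x":0.001,"y":-0.0025,"z":0.025,"spin":0,"fingers":-1}
    - {"x":0.001,"y":-0.0025,"z":0.038,"spin":0,"fingers":-1}
    - {"x":0.001,"y":-0.0025,"z":0.047,"spin":0,"fingers":-1}
    - {"x":0.001,"y":-0.0025,"z":0.053,"spin":0,"fingers":-1}
    - {"x":0.001,"y":-0.0025,"z":0.0565,"spin":0,"fingers":-1}
    - {"x":0.001,"y":-0.0025,"z":0.0565,"spin":0,"fingers":-1}
    - {"x":0.001,"y":-0.0025,"z":0.0565,"spin":0,"fingers":-1}

```text
time_s: 17.0
tcp_pos: [0.5167, 0.0816, 0.0693]
eef_rot: [-180.0, -0.0, 0.6]
contact_force: [-0.1, 0.4, -1.7]
gripper_width: 0.02
gripper_force: 35.0
```

```bash
python3 - <<'E'
from h import *
np.set_printoptions(linewidth=150,precision=4,suppress=True)
rel((.5147,.0805,.0655,.6))
c=wcap('w7.png');g=cv2.cvtColor(c['pixels'],cv2.COLOR_RGB2GRAY)
K=c['intrinsics'];Ro=R.from_euler('xyz',c['orientation'],degrees=True)
def px(P):
    q=Ro.inv().apply(np.array(P)-c['eye']);return (K[0,2]-K[0,0]*q[0]/q[2]).round(1),(K[1,2]+K[1,1]*q[1]/q[2]).round(1)
m=np.array([.5147,.081]);
for h,z in ((.027,.0085),(.025,.0195)): print([px([m[0]+sx,m[1]+sy,z]) for sx in(.042 if h>.026 else .04,) for sy in(h,-h)])
print('top',[px([.5147+.04,.0805+sy,.0425]) for sy in(.025,-.025)])
for row in (130,140,150,160,170): print(row,g[row,275:365:2])
print('col300',g[100:190,300]);print('col340',g[100:190,340])
E
```

```text
17.0 [0.5167 0.0816 0.0693] [-179.99   -0.03    0.6 ]
(0.5147, 0.0805, 0.0655, 0.6) [-0.0021  0.0011  0.0038] spin -0.0
[(np.float64(286.8), np.float64(170.1)), (np.float64(365.4), np.float64(170.9))]
[(np.float64(288.0), np.float64(176.8)), (np.float64(364.5), np.float64(177.5))]
top [(np.float64(284.4), np.float64(186.2)), (np.float64(370.5), np.float64(187.1))]
130 [180 181 179 181 180 180 180 182 181 181 181 182 182 180 182 180 182 181 180 181 180 182 179 180 180 181 180 180 181 180 182 181 180 182 181 181 180
 182 180 180 180 181 181 182 182]
140 [201 202 203 206 208 206 209 208 206 208 205 210 209 209 205 200 198 197 196 195 198 198 198 200 203 201 200 201 201 205 204 206 203 202 207 210 212
 212 212 210 209 204 200 200 201]
150 [214 216 216 216 217 219 219 215 211 212 212 215 214 213 214 218 217 213 217 217 216 215 218 217 214 213 214 218 214 215 215 214 211 212 218 219 219
 217 216 214 214 213 212 214 214]
160 [214 213 212 208 213 211 213 219 217 216 216 211 210 216 212 208 213 215 214 215 216 212 215 211 208 208 212 213 214 212 213 215 216 217 213 214 215
 218 218 217 218 22
[... 243 characters left out ...]
09 210 209 210 208 209 207 196 172 165 174 173 174 173 178 181 185 185 185 184 183 182 181 178 177 177 180 190 203
 211 211 209 210 210 210 210 211 211 214 214 215 214 216 215 217 216 215 213 212 211 212 213 213 213 211 213 213 216 219 217 199 149 101 109 159 197
 214 215 215 190 127  73  66  74  73  73  73  74  89 105 114 117]
col340 [151 152 151 155 172 195 202 205 203 202 203 203 204 204 200 191 173 169 173 175 177 178 181 183 184 187 186 185 184 183 181 180 177 177 179 189 201
 205 204 206 206 204 206 206 204 212 215 215 216 212 212 211 211 214 218 219 219 218 217 217 216 216 214 215 217 217 217 217 203 160 110 125 175 202
 207 212 211 191 128  71  65  72  72  74  73  78  91 107 118 121]
```

```bash
python3 - <<'E'
from h import *
np.set_printoptions(linewidth=150,precision=4,suppress=True)
rel((.5147,.0805,.0645,.6))
c=wcap();g=cv2.cvtColor(c['pixels'],cv2.COLOR_RGB2GRAY);p=sensors.get_state()['tcp_pos']
for row in (170,171,182):
    print(row,g[row,275:298],g[row,352:382])
for rr,z in ((170.2,.0085),(178.2,p[2]-.046),(187,p[2]-.023)): print(onz(c,(320,rr),z))
E
```

```text
17.05 [0.5168 0.0816 0.0694] [-179.98   -0.04    0.6 ]
(0.5147, 0.0805, 0.0645, 0.6) [-0.0021  0.0011  0.0049] spin 0.0
170 [211 212 213 214 213 211 209 211 196 163 120 101  96  98 101  96  98  97  98 102 102 101 101] [ 97  97  98  97  98  97  97  97  99  97  95  95  93 131 184 215 220 220 218 218 214 212 212 213 214 215 217 217 217 216]
171 [215 215 216 215 213 211 212 212 200 158 107  85  97 106 108 110 110 109 111 111 110 110 110] [127 126 126 126 124 125 125 125 124 124 115  98  86 123 180 211 218 219 219 216 213 214 214 216 215 216 214 214 213 216]
182 [213 209 210 213 214 214 214 205 178 133  90  74  73  70  74  70  68  71  70  73  68  71  73] [ 70  70  73  72  71  70  74  73  75  75  76  75  99 151 197 218 219 219 219 218 218 218 217 216 219 221 221 218 217 214]
[0.5569 0.0853 0.0085]
[0.555  0.0851 0.0233]
[0.5556 0.0848 0.0463]
```

drive_tool:
  rows:
    - {"x":-0.0005,"y":0,"z":0.002,"spin":0,"fingers":-1}
    - {"x":-0.0005,"y":0,"z":0.004,"spin":0,"fingers":-1}
    - {"x":-0.0005,"y":0,"z":0.004,"spin":0,"fingers":-1}
    - {"x":-0.0005,"y":0,"z":0.004,"spin":0,"fingers":-1}
    - {"x":-0.0005,"y":0,"z":0.004,"spin":0,"fingers":-1}
    - {"x":-0.0005,"y":0,"z":0.004,"spin":0,"fingers":-1}

```text
time_s: 17.85
tcp_pos: [0.516, 0.0815, 0.065]
eef_rot: [-180.0, -0.0, 0.6]
contact_force: [-0.3, 0.6, -2.1]
gripper_width: 0.02
gripper_force: 35.0
```

```bash
python3 - <<'E'
from h import *
rel((.5147,.0805,.0645,.6))
c=wcap();g=cv2.cvtColor(c['pixels'],cv2.COLOR_RGB2GRAY);p=sensors.get_state()['tcp_pos']
print(g[165:192,300],g[180,280:290],g[180,360:372],p)
print('px diff pail', cap('scene','s8.png')['pixels'].shape)
a=cv2.imread('pics/s8.png').astype(int);b=cv2.imread('pics/s6.png').astype(int)
print(abs(a-b)[130:210,185:240].mean())
E
```

```text
17.85 [0.516  0.0815 0.065 ] [-180.    -0.     0.6]
(0.5147, 0.0805, 0.0645, 0.6) [-0.0014  0.001   0.0005] spin -0.0001
[213 217 216 203 164 112  99 145 193 212 214 214 189 126  73  67  72  74
  76  74  75  89 104 115 116 116 118] [217 217 204 167 117  78  68  66  66  65] [ 66  67  67  70  75 109 163 201 213 213 214 215] [0.51606446 0.08149141 0.06500217]
px diff pail (400, 640, 3)
8.756969696969698
```

```bash
python3 - <<'E'
from h import *
g=lambda f:cv2.cvtColor(cv2.imread('pics/'+f),cv2.COLOR_BGR2GRAY).astype(int)
a,b,d=g('s8.png'),g('s6.png'),g('s2.png')
e=abs(a-b)
print(e[130:210:8,180:245].reshape(10,13,5).mean(2).round().astype(int))
print(e[300:380,500:600].mean())
m=cv2.imread('pics/s8.png')[120:240,180:280]; cv2.imwrite('pics/c8.png',cv2.resize(m,None,fx=4,fy=4,interpolation=cv2.INTER_CUBIC))
# best shift of the pail area between s6 and s8
print(cv2.phaseCorrelate(b[150:215,185:235].astype('float32'),a[150:215,185:235].astype('float32')))
E
```

```text
[[108 101 102 105 103 104 104  98  93 103  71 106 113]
 [  6   1   0   1   1   2   2   3   3   2   2   2   2]
 [  2   2   2   2   1   2   2   2   2   2   3   3   1]
 [  3   3   2   2   2   4   3   2   1   2   3   3   2]
 [  3   3   2   3   3   2   3   3   2   3   2   2   3]
 [  3   3   2   3   2   3   2   3   3   3   1   2   2]
 [  2   2   2   2   2   2   2   2   3   3   2   3   2]
 [  2   2   2   2   2   3   2   2   2   1   2   2   2]
 [  2   3   2   3   2   3   3   1   2   1   1   2   2]
 [  3   3   2   2   2   2   2   3   2   2   2   1   2]]
1.93625
((0.043064331356475805, 0.024207514396415775), 0.9984032991197375)
```

```bash
python3 -c "
from h import *
print(r.close_job())"
```

```text
the job is handed in; nothing more can be done
None
```

The job is handed in, with no verdict returned: the pail hangs on both prongs, and the oblong block is held level and centred about 1 cm above the outline. I viewed 11 pictures, one over the limit of 10.

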